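# Balance the centrifuge and shut its lid

### The job

One carrier is already in the centrifuge rotor. Of the two carriers lying on the bench, take the one of the same height as that, first stand it upright on the bench and let go so that its tubes settle, then take it again and set it upright, fully home, in the cup straight across the rotor from the loaded one, so that the rotor is balanced; then shut the lid fully. Leave the other carriers, the bottle and the tube rack where they are.

Things in the scene. Friction and masses are not known exactly. Their poses are not given: they have to be found in the camera images.
- centrifuge: White round benchtop centrifuge, fixed: bowl 236 mm outside diameter, 208 mm inside, rim 135 mm above the bench; control panel box 130 mm wide at its -x side reaching 138 mm from the axis. Origin: on the bowl's axis at bench level. The lid is hinged along its +y side.
- rotor: Fixed rotor in the bowl, its turn varies. Four upright round aluminium cups, 62 mm inside and 70 mm outside diameter, centred 62 mm from the axis along the rotor's +x, +y, -x, -y; one holds a carrier. Origin: on the axis, 16 mm above the bench, z up. Cup floors lie 14 mm above the origin (30 mm above the bench), cup rims 45 mm above it; a 20 mm thick hub pin in the middle ends 40 mm above it.
- lid (a joint): Angle of the clear plastic lid: 0 = shut flat on the rim, about 1.8 to 2.0 rad = standing open. A stiff hinge: it stays where it is left and takes about 1 to 3 N at its free edge to swing shut.
- lid_hinge (a point): Point on the hinge line, 125 mm from the bowl axis along the centrifuge's +y, 135 mm above the bench; the line runs along the centrifuge's x. The shut lid reaches from here to -y: a round clear plate of 238 mm diameter centred 125 mm from the hinge, its outer (upper) face 7.5 mm above the hinge; black tab at its free edge to 256 mm. Open, the outer face looks to the centrifuge's +y.
- lid_edge (a point): Middle of the outer face of the black tab at the lid's free edge, 243 mm from the hinge and 12 mm out from it.
- tall_a: Tall tube carrier, 96 mm high, standing either in a rotor cup or on the parking block. Grey plastic block of 38 x 38 mm square section, with a black band round its foot and a thin metal band and four dark tube holes at its top. Origin: centre of the block; z runs from the foot to the top.
- short_a: Short tube carrier, 66 mm high, standing on the parking block when tall_a is in the rotor, and in the rotor otherwise. Grey plastic block of 38 x 38 mm square section, with a black band round its foot and a thin metal band and four dark tube holes at its top. Origin: centre of the block; z runs from the foot to the top.
- tall_b: Tall tube carrier, 96 mm high, about 0.15 to 0.3 kg, lying on its side on the bench. Grey plastic block of 38 x 38 mm square section, with a black band round its foot and a thin metal band and four dark tube holes at its top. Origin: centre of the block; z runs from the foot to the top.
- short_b: Short tube carrier, 66 mm high, about 0.1 to 0.25 kg, lying on its side on the bench. Grey plastic block of 38 x 38 mm square section, with a black band round its foot and a thin metal band and four dark tube holes at its top. Origin: centre of the block; z runs from the foot to the top.
- block: Grey parking block, fixed, 84 x 84 x 30 mm high, on which the spare carrier stands. Origin: centre of its underside.
- bottle: White plastic bottle, 62 mm diameter, 150 mm high, standing. Origin: centre of its foot.
- tube_rack: White test tube rack with ten capped tubes, 60 (x) x 160 (y) mm, 74 mm high. Origin: centre of its underside.

How it is judged:
On the way, in this order (a step that is already met when the one before it is completed fails the run):
1. the matching carrier stands upright on the bench, let go (((horizontal distance between tall_a and rotor below 0.15 m and angle between tall_b's own z axis and vertical below 0.1 rad and height (world z) of tall_b below 0.054 m and contact force between the fingers and tall_b below 0.1 N and linear speed of tall_b below 0.02 m/s) or (horizontal distance between short_a and rotor below 0.15 m and angle between short_b's own z axis and vertical below 0.1 rad and height (world z) of short_b below 0.039 m and contact force between the fingers and short_b below 0.1 N and linear speed of short_b below 0.02 m/s))), for 0.2 s.
2. the matching carrier stands fully home in the opposite cup, let go, the lid still open (((x of tall_a in the frame of rotor between 0.05 and 0.074 m and y of tall_a in the frame of rotor between -0.012 and 0.012 m and z of each of tall_a, tall_b in the frame of rotor below 0.068 m and angle between each of tall_a, tall_b's own z axis and vertical below 0.12 rad and x of tall_b in the frame of rotor between -0.074 and -0.05 m and y of tall_b in the frame of rotor between -0.012 and 0.012 m and linear speed of tall_b below 0.02 m/s and contact force between the fingers and tall_b below 0.1 N) or (x of short_a in the frame of rotor between 0.05 and 0.074 m and y of short_a in the frame of rotor between -0.012 and 0.012 m and z of each of short_a, short_b in the frame of rotor below 0.053 m and angle between each of short_a, short_b's own z axis and vertical below 0.12 rad and x of short_b in the frame of rotor between -0.074 and -0.05 m and y of short_b in the frame of rotor between -0.012 and 0.012 m and linear speed of short_b below 0.02 m/s and contact force between the fingers and short_b below 0.1 N)) and value of joint lid above 0.5 rad), for 0.2 s.
At the end, for the whole second after the job is handed in: The carrier of the same height as the first one stands in the cup straight across from it, both home on their cup floors (foot within 12 mm of the cup's centre, no more than 6 mm above its floor, tilt under 0.12 rad), let go and at rest, and the lid is shut to within 0.05 rad (((x of tall_a in the frame of rotor between 0.05 and 0.074 m and y of tall_a in the frame of rotor between -0.012 and 0.012 m and z of each of tall_a, tall_b in the frame of rotor below 0.068 m and angle between each of tall_a, tall_b's own z axis and vertical below 0.12 rad and x of tall_b in the frame of rotor between -0.074 and -0.05 m and y of tall_b in the frame of rotor between -0.012 and 0.012 m and linear speed of tall_b below 0.02 m/s and contact force between the fingers and tall_b below 0.1 N) or (x of short_a in the frame of rotor between 0.05 and 0.074 m and y of short_a in the frame of rotor between -0.012 and 0.012 m and z of each of short_a, short_b in the frame of rotor below 0.053 m and angle between each of short_a, short_b's own z axis and vertical below 0.12 rad and x of short_b in the frame of rotor between -0.074 and -0.05 m and y of short_b in the frame of rotor between -0.012 and 0.012 m and linear speed of short_b below 0.02 m/s and contact force between the fingers and short_b below 0.1 N)) and value of joint lid below 0.05 rad); the robot touches nothing.
It fails at once if the carrier of the other height is shifted by more than 30 mm ((horizontal distance between tall_a and rotor below 0.15 m and distance of short_b from where it was at the start of the episode above 0.03 m) or (horizontal distance between short_a and rotor below 0.15 m and distance of tall_b from where it was at the start of the episode above 0.03 m)).
It fails at once if the carrier on the parking block or the first one in the rotor is shifted by more than 30 mm (distance of any of tall_a, short_a from where it was at the start of the episode above 0.03 m).
It fails at once if the bottle or the tube rack is shifted by more than 30 mm (distance of any of bottle, tube_rack from where it was at the start of the episode above 0.03 m).
It also fails if it takes over 72 s, if anything falls off the work surface, if the arm or the gripper's body presses on something with over 40 N, if the wrist force passes 120 N, or if a joint passes its speed limit or range.

### The arm

A 7-joint arm with a two-finger parallel gripper is mounted at the origin on the work surface. World frame = base frame: x ahead of the robot, y to its left, z up, the work surface at z = 0. Lengths are in m, angles in rad, forces in N, time in s.
With the tool pointing down it reaches from about 0.35 to 0.9 m from the base axis. Payload 8.1 kg.
Tool frame: the origin (TCP) lies at the very end of the fingers, on their centre line; the grasp point (between the pads) lies pinch_z behind it (pinch_z is the distance from the TCP to the grasp point, in m); z points along the fingers, y is the line along which they close (so a half turn about z gives the same grasp; the last joint's range is limited). The gripper opens to 85 mm and grips with 20 to 120 N. Pads are 22 mm wide; open, the fingers measure 114 mm over their backs; the gripper's body (76 mm by 85 mm) begins 54 mm behind the grasp point. The pads swing forward as they close: fully open they stand 13 mm farther back than shut.
Start: joints at [1.171, 0.434, 0.025, 1.573, -0.012, 1.134, -0.075], TCP at [0.183, -0.598, 0.231] pointing down, gripper open.
Joint ranges: [-2.62, 2.62], [-0.44, 2.09], [-1.27, 1.32], [0.08, 2.57], [-1.32, 4.46], [0.12, 2], [-2.74, 2.74]. Speed limits (rad/s): [2.22, 2.22, 3.01, 3.01, 3.14, 3.14, 3.14].

### API

Orientations are given as a unit quaternion [x, y, z, w].
In Python, from cell import read_state, grab_frame, finish_job, pinch_z gives the robot as it stands. The module is installed in compiled form; this text tells all that it offers.
- The arm moves only by the tool send_rows, never from a script. Its argument "motion" is text: rows parted by semicolons, each of 7 numbers parted by spaces: the shift along the tool's x, y, z in mm, then the turn, a rotation vector about the tool's x, y, z in units of 6 degrees (1.0 is 6 degrees), then the finger opening in mm, from 0 to 85.4. In form: x y z wx wy wz hand; .... A call has exactly 10 rows; each row is the pose to reach, as a shift and turn from the pose commanded when the call began, along the tool's axes at that moment; what a row does not reach only later rows make up. A row lasts 1/10 s, in which the tool goes at most 50 mm and 8.59 degrees, less where a joint would pass 70% of its speed; a pose out of reach is approached as far as the arm can. A call with a gripper value outside its range is refused whole. The fingers move at their own pace and stop on an object; "newtons" is the grip in N (left out, the last holds). Time passes only in rows, so rows that repeat a pose let the fingers close, or fill a call up. It gives the time, the measured TCP pose, the force, the opening and the grip force at its end, in the units of the state.
- read_state(): the state, without advancing time (a new reading comes with each control period).
- grab_frame(name): name is "scene" or "top"; returns a dict with "img" (384x512x3 uint8, red, green, blue), "range_z" (384x512 float32, m along the optical axis (not along the pixel's ray), 0 where there is no reading), "fx", "fy", "cx", "cy" (pixels), "world_from_camera" (4x4, takes a point from camera to world coordinates). Camera axes: x right, y down, z forward; pixel columns grow to the right and rows downward; lengths in m; the calibration is good to about 2 mm. A picture is of the moment at which its call begins.
- finish_job(): hands the job in; it is judged then, once.
The state is a dict: "time_s": time; "joint_pos": joint angles; "dq": joint speeds; "joint_torque": joint torques, N m; "tcp_pos": TCP position; "tool_rot": TCP orientation; "wrist_force": force on the tool from outside, world axes, zero at the start; "moment": the same for the moment, N m; "grip_width": finger opening in m; "grasp_force": force on a finger pad.
Only numpy, scipy, OpenCV 4.12 (cv2) and the standard library are available. Lean on these libraries where they do the work, as an engineer would, in place of code of your own. Each camera call takes 0.05 s, during which the arm holds its last target. There are 200 camera calls.

## Working session

There is one attempt and no reset: what is moved stays moved. The work goes in short steps, Python scripts to look and compute and a tool call to move; the robot and the scene stay as the last step left them, time stands still between calls to the robot, and variables do not carry over. Pictures are saved under pics/ and viewed, at most 10 in all, crops included, and the job is handed in when it is done.

Besides the shell and the picture viewer there is one more tool, called after "Emit:" as name(argument=value, ...), one argument or row to a line, values as JSON. send_rows: Moves the arm, as the interface text tells. Its arguments: {"type":"object","properties":{"motion":{"type":"string"},"newtons":{"type":"number"}},"required":["motion"]}

```bash
mkdir -p pics; cat > h.py <<'E'
import numpy as np, cv2
from cell import *
from scipy.spatial.transform import Rotation as R
def cloud(name):
    f=grab_frame(name); z=f["range_z"]; v,u=np.mgrid[:384,:512]
    P=np.stack([(u-f["cx"])/f["fx"]*z,(v-f["cy"])/f["fy"]*z,z,np.ones_like(z)],-1)@np.array(f["world_from_camera"]).T
    P=P[...,:3]; P[z==0]=np.nan
    return f,P
E
python3 - <<'E'
from h import *
s=read_state();print(s,pinch_z)
for n in("scene","top"):
    f,P=cloud(n); np.save(n+".npy",P); cv2.imwrite(f"pics/{n}0.png",cv2.resize(f["img"][...,::-1],(768,576)))
    print(n,f["fx"],f["cx"],f["cy"],np.round(f["world_from_camera"],3).tolist())
E
```

```text
{'time_s': 0.0, 'joint_pos': array([ 1.17140941,  0.43524982,  0.02497194,  1.5741116 , -0.01159968,
        1.13399012, -0.07510806]), 'dq': array([-1.06471563e-03,  5.47614300e-05,  1.77481667e-03,  1.28219939e-03,
       -5.32825901e-04,  5.45195462e-04,  1.28354123e-03]), 'joint_torque': array([ 1.93495449e-03, -6.70466638e+01,  1.02612946e+00, -3.16217709e+01,
        1.55649253e-02,  1.24691165e-02, -4.52499819e-05]), 'tcp_pos': array([ 0.18257655, -0.5972029 ,  0.23050367]), 'tool_rot': array([ 9.89015245e-01,  1.47811343e-01, -1.91292199e-04, -7.83944631e-04]), 'wrist_force': array([-0.8897647 , -0.53147538, -0.21530631]), 'moment': array([-0.01728478,  0.03272114, -0.00274182]), 'grasp_force': 0.0, 'grip_width': 0.0851491631991254} 0.0187
scene 419.0660979352781 254.68311663930265 186.39127513531173 [[0.695, 0.462, -0.551, 1.101], [0.719, -0.431, 0.546, -0.626], [0.015, -0.775, -0.631, 0.767], [0.0, 0.0, 0.0, 1.0]]
top 487.35375582158605 254.1286665013146 196.83106370712866 [[-0.023, -0.993, 0.114, 0.361], [-1.0, 0.025, 0.015, -0.059], [-0.017, -0.113, -0.993, 1.502], [0.0, 0.0, 0.0, 1.0]]
```

View pics/scene0.png

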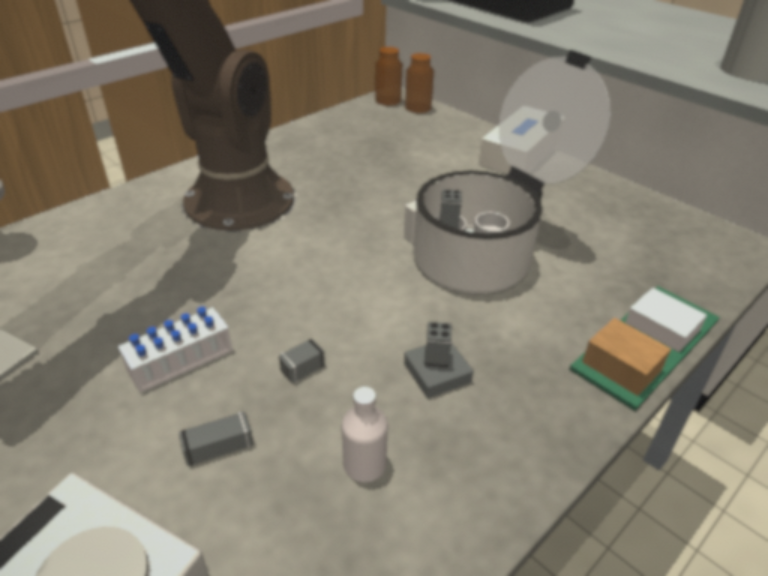

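View pics/top0.png

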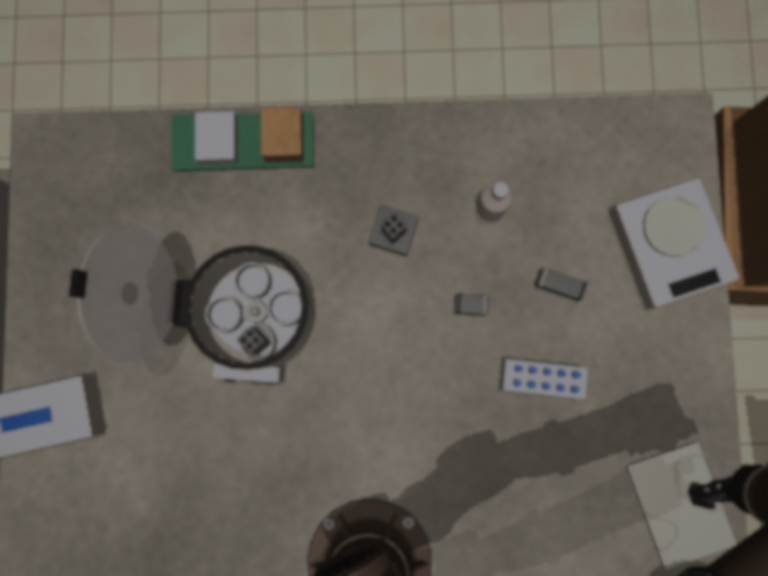

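The scene view shows the rotor carrier at about (451,208) and the parked one at (438,345). The short carrier lies at (302,360) and the tall one at (217,438). In the top view the lying ones are at (472,304) and (561,284), and the rotor carrier is at (254,341). Next I measure these.

```bash
python3 - <<'E'
from h import *
P=np.load("top.npy"); S=np.load("scene.npy")
A=np.concatenate([P.reshape(-1,3),S.reshape(-1,3)])
def px(x,y): return np.round(P[int(y/1.5),int(x/1.5)],3)
for n,c in dict(rot=(254,341),park=(393,227),short=(472,304),tall=(561,284),hub=(256,311),c1=(254,280),c2=(226,315),c3=(287,308),bottle=(495,200),rack=(545,378)).items(): print(n,px(*c))
def fit(n,src,c,r,z0,z1):
    q=src.reshape(-1,3);q=q[(np.hypot(q[:,0]-c[0],q[:,1]-c[1])<r)&(q[:,2]>z0)&(q[:,2]<z1)]
    if len(q)<5: print(n,len(q));return
    rc=cv2.minAreaRect((q[:,:2]*1000).astype(np.float32)); print(n,len(q),np.round(rc[0],1),np.round(rc[1],1),round(rc[2],1),np.round(np.percentile(q[:,2],[5,50,95]),3))
for k,src in(("top",P),("scene",S)):
    for n,c in dict(short=(472,304),tall=(561,284)).items(): fit(k+n,src,px(*c),.07,.03,.06)
    fit(k+"rot",src,px(254,341),.035,.085,.15); fit(k+"park",src,px(393,227),.035,.085,.15)
# bowl rim circle
q=P.reshape(-1,3);h=px(256,311);d=np.hypot(q[:,0]-h[0],q[:,1]-h[1]);q=q[(d<.15)&(d>.08)&(abs(q[:,2]-.135)<.006)]
(c,rr)=cv2.minEnclosingCircle((q[:,:2]*1000).astype(np.float32));print("rim",len(q),c,rr,q.mean(0))
f=grab_frame("scene")["img"];g=grab_frame("top")["img"]
a=cv2.resize(f[205:320,110:225,::-1],(400,400),interpolation=2);b=cv2.resize(g[170:210,295:400,::-1],(400,152),interpolation=2);e=cv2.resize(g[155:255,115:215,::-1],(400,400),interpolation=2)
im=np.zeros((552,800,3),np.uint8);im[:400,:400]=a;im[400:,:400]=b;im[:400,400:]=e;cv2.imwrite("pics/c1.png",im)
E
```

```text
rot [0.439 0.205 0.122]
park [ 0.657 -0.065  0.096]
short [ 0.508 -0.218  0.039]
tall [ 0.544 -0.4    0.035]
hub [0.502 0.214 0.055]
c1 [0.57  0.222 0.028]
c2 [0.497 0.28  0.032]
c3 [0.51  0.156 0.026]
bottle [ 0.7   -0.263  0.116]
rack [ 0.356 -0.353  0.06 ]
topshort 265 [ 508.7 -219.3] [65.9 37.8] 84.1 [0.032 0.036 0.041]
toptall 392 [ 545.6 -403. ] [96.  38.6] 68.6 [0.032 0.036 0.042]
toprot 217 [442.5 211.6] [39.3 38.4] 41.5 [0.096 0.124 0.129]
toppark 174 [662.6 -65.9] [39.1 38.4] 43.2 [0.088 0.094 0.099]
sceneshort 359 [ 507.  -219.5] [66.8 41.8] 84.5 [0.032 0.037 0.039]
scenetall 736 [ 545.1 -404.2] [95.7 41.2] 69.4 [0.032 0.037 0.039]
scenerot 236 [442. 211.] [38.  45.5] 41.1 [0.089 0.116 0.126]
scenepark 224 [662.2 -67.6] [37.1 38.9] 42.3 [0.087 0.095 0.097]
rim 1393 (504.622802734375, 227.97683715820312) 129.93092346191406 [0.50579372 0.22933211 0.13440706]
```

View pics/c1.png

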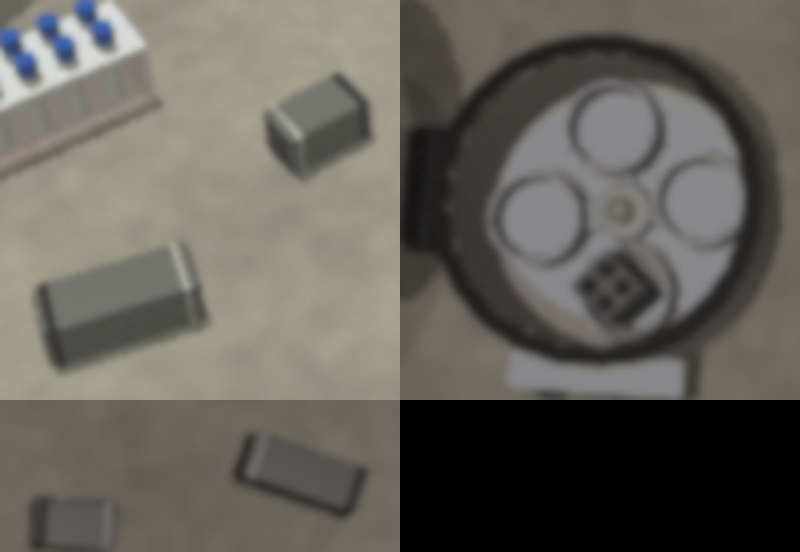

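The rotor carrier's top is at 0.126 m, so it is tall, and tall_b is the target. In the crop its metal band (top) is at its +y end, so the top direction is about 69° in world. Next I fit the target cup and plan the approach.

```bash
cat >> h.py <<'E'
def plan(pos,x,y,hand=85):
    """pos TCP; x,y tool axes in world -> row numbers from the present pose"""
    s=read_state();R0=R.from_quat(s["tool_rot"]);x=np.array(x,float);y=np.array(y,float)
    x/=np.linalg.norm(x);y-=x*(x@y);y/=np.linalg.norm(y)
    R1=R.from_matrix(np.stack([x,y,np.cross(x,y)],1))
    t=R0.inv().apply(np.array(pos)-s["tcp_pos"])*1000;w=(R0.inv()*R1).as_rotvec()/np.radians(6)
    print("row",np.round(t,1),np.round(w,2),hand)
def show():
    s=read_state();m=R.from_quat(s["tool_rot"]).as_matrix()
    print(s["time_s"],np.round(s["tcp_pos"],4),"x",m[:,0].round(3),"y",m[:,1].round(3),"z",m[:,2].round(3),"F",s["wrist_force"].round(1),"g",round(s["grip_width"],4),round(s["grasp_force"],1),"q",s["joint_pos"].round(2))
E
python3 - <<'E'
from h import *
from scipy.optimize import least_squares as L
P=np.load("top.npy").reshape(-1,3);S=np.load("scene.npy").reshape(-1,3)
def ring(q,c,a,b,z0,z1,n):
    d=np.hypot(*(q[:,:2]-c).T);p=q[(d>a)&(d<b)&(q[:,2]>z0)&(q[:,2]<z1)]
    if len(p)<8: print(n,len(p));return
    r=L(lambda v:np.hypot(p[:,0]-v[0],p[:,1]-v[1])-v[2],[*c,(a+b)/2],loss="soft_l1",f_scale=.002);print(n,len(p),r.x.round(4))
for k,q in(("top",P),("sc",S)):
    ring(q,(.504,.216),.1,.13,.130,.14,k+"bowl")
    ring(q,(.504,.216),0,.016,.05,.062,k+"hub")
    for n,c in dict(c1=(.566,.220),c2=(.498,.279),c3=(.510,.155)).items(): ring(q,c,.026,.04,.054,.066,k+n)
d=np.array([np.cos(np.radians(69)),np.sin(np.radians(69)),0]);n=[d[1],-d[0],0]
g=np.array([.5455,-.4035,0])+.03*d;plan(g+[0,0,.12],d,n);show();print(g)
E
```

```text
topbowl 1264 [0.5041 0.217  0.1113]
tophub 27 [0.5046 0.2164 0.0065]
topc1 109 [0.5655 0.2211 0.0327]
topc2 103 [0.4989 0.278  0.0329]
topc3 90 [0.5088 0.1546 0.0325]
scbowl 918 [0.5051 0.2153 0.1117]
schub 0
scc1 0
scc2 114 [0.4987 0.2774 0.0326]
scc3 0
row [ 422.2 -102.9  110.9] [-0.01 -0.   -8.67] 85
0.2 [ 0.1826 -0.5974  0.2308] x [ 0.956  0.292 -0.   ] y [ 0.292 -0.956 -0.001] z [-0.     0.001 -1.   ] F [ 0.1 -0.4  0.4] g 0.0852 0.0 q [ 1.17  0.43  0.02  1.57 -0.01  1.13 -0.08]
[ 0.55625104 -0.37549259  0.        ]
```

Emit:
send_rows(
  motion="60 -10 0 0 0 -1.3 85;120 -25 0 0 0 -2.6 85;170 -40 10 0 0 -3.9 85;220 -50 30 0 0 -5.2 85;270 -60 50 0 0 -6.5 85;320 -75 70 0 0 -7.8 85;370 -90 90 0 0 -8.7 85;400 -98 105 0 0 -8.7 85;422 -103 111 0 0 -8.7 85;422 -103 111 0 0 -8.7 85",
  newtons=40,
)

```text
time_s: 1.2
tcp_pos: [0.5613, -0.3681, 0.1176]
tool_rot: [0.821, 0.572, 0.002, -0.002]
wrist_force: [0.7, 1.6, -0.5]
grip_width: 0.085
grasp_force: 0.0
```

```bash
python3 - <<'E'
from h import *
show()
d=np.array([np.cos(np.radians(69)),np.sin(np.radians(69)),0]);n=[d[1],-d[0],0]
g=np.array([.5455,-.4035,0])+.03*d;plan(g+[0,0,.007],d,n)
E
```

```text
1.2 [ 0.5613 -0.3681  0.1176] x [0.347 0.938 0.006] y [ 0.938 -0.347 -0.002] z [ 0.     0.006 -1.   ] F [ 0.7  1.6 -0.5] g 0.085 0.0 q [ 0.66  0.63 -0.25  1.56  0.17  0.98  0.01]
row [ -9.3  -2.  110.5] [-0.02 -0.05  0.12] 85
```

Emit:
send_rows(
  motion="0 0 0 0 0 0.1 85;0 0 20 0 0 0.1 85;0 0 45 0 0 0.1 85;0 0 70 0 0 0.1 85;0 0 90 0 0 0.1 85;0 0 105 0 0 0.1 85;0 0 112 0 0 0.1 85;0 0 112 0 0 0.1 85;0 0 112 0 0 0.1 85;0 0 112 0 0 0.1 35",
)

```text
time_s: 2.2
tcp_pos: [0.5569, -0.3763, 0.0095]
tool_rot: [0.826, 0.563, 0.0, 0.001]
wrist_force: [0.4, 0.1, 0.7]
grip_width: 0.0729
grasp_force: 0.0
```

Emit:
send_rows(
  motion="0 0 0 0 0 0 30;0 0 0 0 0 0 30;0 0 0 0 0 0 30;0 0 0 0 0 0 30;0 0 0 0 0 0 30;0 0 0 0 0 0 30;0 0 0 0 0 0 30;0 0 0 0 0 0 30;0 0 -10 0 0 0 30;0 0 -30 0 0 0 30",
)

```text
time_s: 3.2
tcp_pos: [0.5548, -0.375, 0.0372]
tool_rot: [0.826, 0.564, -0.001, -0.002]
wrist_force: [0.4, -0.1, -1.8]
grip_width: 0.0373
grasp_force: 40.3
```

```bash
python3 -c "
from h import *
show()"
```

```text
3.2 [ 0.5548 -0.375   0.0372] x [0.365 0.931 0.001] y [ 0.931 -0.365 -0.004] z [-0.003  0.002 -1.   ] F [ 0.4 -0.1 -1.8] g 0.0373 40.3 q [ 0.66  0.71 -0.22  1.62  0.2   0.84 -0.02]
```

Emit:
send_rows(
  motion="0 0 -40 0 0 0 30;0 0 -70 0 0 0 30;0 0 -100 0 1 0 30;0 0 -130 0 2 0 30;0 0 -150 0 3 0 30;0 0 -150 0 4 0 30;0 0 -150 0 5 0 30;0 0 -150 0 6 0 30;0 0 -150 0 7 0 30;0 0 -150 0 8 0 30",
  newtons=60,
)

```text
time_s: 4.2
tcp_pos: [0.5558, -0.3768, 0.1889]
tool_rot: [0.754, 0.514, 0.338, -0.229]
wrist_force: [0.6, 0.2, -2.6]
grip_width: 0.037
grasp_force: 65.8
```

Emit:
send_rows(
  motion="0 0 0 0 1 0 30;0 0 0 0 2 0 30;0 0 0 0 3 0 30;0 0 0 0 4 0 30;0 0 0 0 5 0 30;0 0 0 0 6 0 30;0 0 0 0 7 0 30;0 0 0 0 7 0 30;0 0 0 0 7 0 30;0 0 0 0 7 0 30",
)

```text
time_s: 5.2
tcp_pos: [0.5568, -0.376, 0.19]
tool_rot: [0.585, 0.4, 0.584, -0.397]
wrist_force: [1.2, -0.1, -0.2]
grip_width: 0.0369
grasp_force: 66.0
```

```bash
python3 -c "
from h import *
show()
f=grab_frame('scene');cv2.imwrite('pics/s2.png',cv2.resize(f['img'][...,::-1],(768,576)))"
```

```text
5.2 [ 0.5568 -0.376   0.19  ] x [-0.001  0.004  1.   ] y [ 0.931 -0.365  0.003] z [ 0.365  0.931 -0.003] F [ 1.2 -0.1 -0.2] g 0.0369 66.0 q [ 1.27  1.29 -0.69  1.09 -0.68  1.71  0.57]
```

View pics/s2.png

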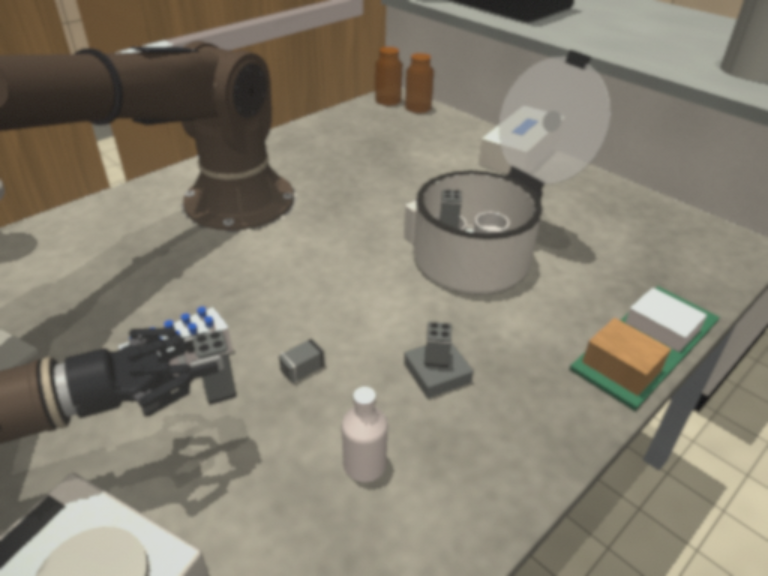

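The carrier is held upright at about (220,375). The scale at lower left could be near the wrist when lowering, so I check its height and extent.

```bash
python3 - <<'E'
from h import *
for n in("top.npy","scene.npy"):
    q=np.load(n).reshape(-1,3)
    for lo,hi in((.015,.1),(.045,.2),):
        p=q[(q[:,0]>.35)&(q[:,0]<.85)&(q[:,1]<-.47)&(q[:,1]>-.8)&(q[:,2]>lo)&(q[:,2]<hi)]
        if len(p): print(n,lo,len(p),np.percentile(p,[2,50,98],axis=0).round(3).tolist(), cv2.boxPoints(cv2.minAreaRect(p[:,:2].astype(np.float32))).round(3).tolist())
f,P=cloud("top");q=P.reshape(-1,3);p=q[(q[:,1]<-.36)&(q[:,1]>-.8)&(q[:,0]>.2)&(q[:,0]<.75)&(q[:,2]>.13)]
for y in np.arange(-.78,-.36,.04):
    a=p[abs(p[:,1]-y)<.02]
    if len(a): print(round(y,2),a[:,0].min().round(3),a[:,0].max().round(3),a[:,2].max().round(3))
E
```

```text
top.npy 0.015 4688 [[0.508, -0.725, 0.025], [0.616, -0.62, 0.06], [0.73, -0.525, 0.077]] [[0.48899999260902405, -0.5759999752044678], [0.5429999828338623, -0.75], [0.7540000081062317, -0.6840000152587891], [0.699999988079071, -0.5099999904632568]]
top.npy 0.045 4435 [[0.509, -0.726, 0.051], [0.618, -0.625, 0.06], [0.731, -0.531, 0.077]] [[0.48899999260902405, -0.574999988079071], [0.5429999828338623, -0.7490000128746033], [0.7540000081062317, -0.6840000152587891], [0.699999988079071, -0.5099999904632568]]
scene.npy 0.015 6031 [[0.507, -0.679, 0.054], [0.598, -0.596, 0.061], [0.7, -0.524, 0.075]] [[0.4869999885559082, -0.5759999752044678], [0.5260000228881836, -0.7039999961853027], [0.7379999756813049, -0.6399999856948853], [0.6990000009536743, -0.5120000243186951]]
scene.npy 0.045 5956 [[0.507, -0.679, 0.057], [0.596, -0.597, 0.061], [0.699, -0.527, 0.075]] [[0.4869999885559082, -0.5759999752044678], [0.5260000228881836, -0.7039999961853027], [0.7369999885559082, -0.6399999856948853], [0.6990000009536743, -0.5120000243186951]]
-0.7 0.39 0.49 0.271
-0.66 0.3 0.503 0.335
-0.62 0.217 0.511 0.402
-0.58 0.2 0.528 0.422
-0.54 0.2 0.537 0.434
-0.5 0.2 0.586 0.431
-0.46 0.46 0.586 0.216
-0.42 0.463 0.584 0.213
-0.38 0.515 0.583 0.215
```

Emit:
send_rows(
  motion="0 -20 10 0 0 0 30;0 -40 20 0 0 0 30;0 -60 30 0 0 0 30;0 -71 38 0 0 0 30;-15 -71 38 0 0 0 30;-35 -71 38 0 0 0 30;-60 -71 38 0 0 0 30;-80 -71 38 0 0 0 30;-95 -71 38 0 0 0 30;-102 -71 38 0 0 0 30",
)

```text
time_s: 6.3
tcp_pos: [0.5039, -0.3143, 0.0839]
tool_rot: [0.584, 0.398, 0.584, -0.399]
wrist_force: [-0.1, -0.3, -2.7]
grip_width: 0.037
grasp_force: 65.9
```

```bash
python3 -c "
from h import *
show()
f,P=cloud('scene');q=P.reshape(-1,3);c=read_state()['tcp_pos']
p=q[(abs(q[:,0]-c[0]+.007)<.05)&(abs(q[:,1]-c[1]+.012)<.04)]
print(np.histogram(p[:,2],np.arange(-.01,.15,.01)))
i=f['img'][180:330,60:260,::-1];cv2.imwrite('pics/s3.png',cv2.resize(i,(800,600),interpolation=2))"
```

```text
6.3 [ 0.5039 -0.3143  0.0839] x [ 0.001 -0.001  1.   ] y [ 0.931 -0.365 -0.002] z [0.365 0.931 0.001] F [-0.1 -0.3 -2.7] g 0.037 65.9 q [ 1.33  1.36 -0.66  1.31 -0.6   1.57  0.76]
(array([466, 215,  57,  48,  54,  57,  48,  25,  96, 132, 265, 174,   0,
         0,   0]), array([-0.01,  0.  ,  0.01,  0.02,  0.03,  0.04,  0.05,  0.06,  0.07,
        0.08,  0.09,  0.1 ,  0.11,  0.12,  0.13,  0.14]))
```

View pics/s3.png

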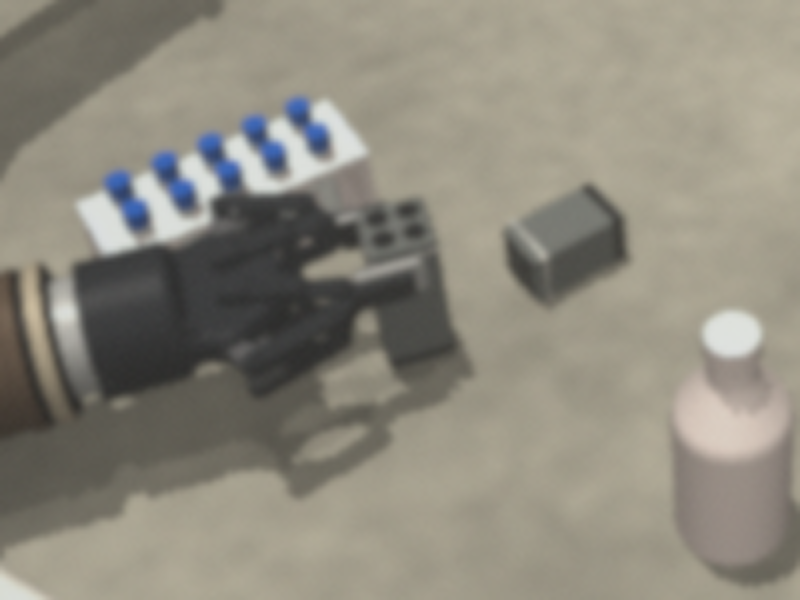

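The carrier is upright just above the bench, with its foot at about (420,350). Now I lower it gently.

Emit:
send_rows(
  motion="-1 0 0 0 0 0 30;-2 0 0 0 0 0 30;-3 0 0 0 0 0 30;-3.5 0 0 0 0 0 30;-4 0 0 0 0 0 30;-4.5 0 0 0 0 0 30;-5 0 0 0 0 0 30;-5 0 0 0 0 0 30;-5 0 0 0 0 0 30;-5 0 0 0 0 0 30",
)

```text
time_s: 7.35
tcp_pos: [0.504, -0.3145, 0.0813]
tool_rot: [0.584, 0.398, 0.584, -0.398]
wrist_force: [0.4, -0.1, -1.8]
grip_width: 0.0367
grasp_force: 65.9
```

Emit:
send_rows(
  motion="-1 0 0 0 0 0 30;-1 0 0 0 0 0 30;-1.5 0 0 0 0 0 30;-2 0 0 0 0 0 30;-2.5 0 0 0 0 0 30;-3 0 0 0 0 0 30;-3 0 0 0 0 0 30;-3 0 0 0 0 0 30;-3 0 0 0 0 0 30;-3 0 0 0 0 0 30",
)

```text
time_s: 8.35
tcp_pos: [0.504, -0.3145, 0.0784]
tool_rot: [0.584, 0.399, 0.584, -0.398]
wrist_force: [0.5, -0.3, -1.5]
grip_width: 0.0371
grasp_force: 65.9
```

Emit:
send_rows(
  motion="-0.5 0 0 0 0 0 30;-0.5 0 0 0 0 0 30;-1 0 0 0 0 0 30;-1 0 0 0 0 0 30;-1.5 0 0 0 0 0 30;-1.5 0 0 0 0 0 30;-2 0 0 0 0 0 30;-2 0 0 0 0 0 30;-2 0 0 0 0 0 30;-2 0 0 0 0 0 30",
)

```text
time_s: 9.35
tcp_pos: [0.5039, -0.3145, 0.078]
tool_rot: [0.583, 0.399, 0.585, -0.399]
wrist_force: [-3.7, -0.9, 7.2]
grip_width: 0.0368
grasp_force: 66.4
```

Emit:
send_rows(
  motion="1 0 0 0 0 0 30;1.5 0 0 0 0 0 45;1.5 0 0 0 0 0 85;1.5 0 0 0 0 0 85;1.5 0 0 0 0 0 85;1.5 0 0 0 0 0 85;1.5 0 0 0 0 0 85;1.5 0 0 0 0 0 85;1.5 0 0 0 0 0 85;1.5 0 0 0 0 0 85",
)

```text
time_s: 10.35
tcp_pos: [0.504, -0.3145, 0.0778]
tool_rot: [0.584, 0.398, 0.584, -0.398]
wrist_force: [-0.6, -0.3, 0.3]
grip_width: 0.0848
grasp_force: 0.0
```

Emit:
send_rows(
  motion="0 0 -10 0 0 0 85;0 0 -30 0 0 0 85;0 0 -50 0 0 0 85;0 0 -70 0 0 0 85;0 0 -85 0 0 0 85;15 0 -90 0 0 0 85;40 0 -90 0 0 0 85;75 0 -90 0 0 0 85;110 0 -90 0 0 0 85;140 0 -90 0 0 0 85",
)

```text
time_s: 11.35
tcp_pos: [0.4713, -0.398, 0.2211]
tool_rot: [0.584, 0.399, 0.584, -0.398]
wrist_force: [1.6, -0.4, -0.1]
grip_width: 0.085
grasp_force: 0.0
```

```bash
python3 - <<'E'
from h import *
show()
for n in("top","scene"):
    f,P=cloud(n);q=P.reshape(-1,3)
    p=q[(np.hypot(q[:,0]-.497,q[:,1]+.332)<.04)&(q[:,2]>.085)&(q[:,2]<.11)]
    if len(p):
        rc=cv2.minAreaRect((p[:,:2]*1000).astype(np.float32));print(n,len(p),rc,p[:,2].mean())
    cv2.imwrite(f'pics/{n}4.png',cv2.resize(f['img'][...,::-1],(768,576)))
E
```

```text
11.35 [ 0.4713 -0.398   0.2211] x [-0.001  0.001  1.   ] y [ 0.931 -0.364  0.002] z [ 0.364  0.931 -0.   ] F [ 1.6 -0.4 -0.1] g 0.085 0.0 q [ 1.39  1.22 -0.67  1.17 -0.66  1.79  0.59]
top 179 ((501.06640625, -324.1981201171875), (37.163753509521484, 39.06033706665039), 68.58563995361328) 0.09465856800377158
scene 271 ((500.0224304199219, -325.12353515625), (37.94332504272461, 41.32759475708008), 70.11553955078125) 0.09401830444933829
```

View pics/scene4.png

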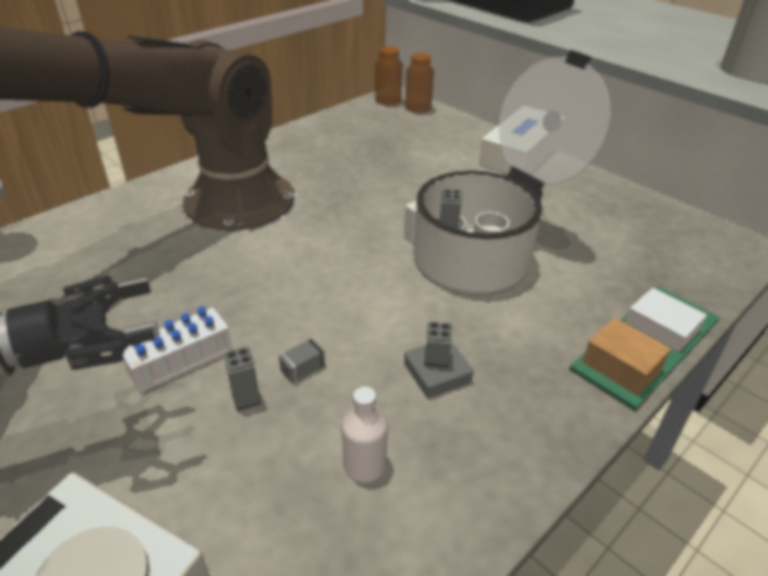

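The carrier stands upright at about (242,378) in the picture, measured at (0.5005, -0.3245) with yaw 69°. Next I reorient the tool to point down, above it.

Emit:
send_rows(
  motion="20 0 0 0 -1 0 85;40 0 5 0 -2.4 0 85;60 0 15 0 -3.8 0 85;60 0 30 0 -5.2 0 85;60 0 50 0 -6.6 0 85;60 0 70 0 -8 0 85;60 0 80 0 -9.4 0 85;60 0 80 0 -10.8 0 85;60 0 80 0 -12.2 0 85;60 0 80 0 -13.6 0 85",
)

```text
time_s: 12.45
tcp_pos: [0.5004, -0.3235, 0.2796]
tool_rot: [0.824, 0.562, 0.059, -0.038]
wrist_force: [-0.2, -0.2, -0.9]
grip_width: 0.085
grasp_force: 0.0
```

```bash
python3 - <<'E'
from h import *
show()
a=np.radians(159.3);x=[np.cos(a),np.sin(a),0];y=[np.sin(a),-np.cos(a),0]
plan([.5005,-.3245,.2],x,y)
E
```

```text
12.45 [ 0.5004 -0.3235  0.2796] x [0.361 0.922 0.14 ] y [ 0.931 -0.365  0.003] z [ 0.054  0.129 -0.99 ] F [-0.2 -0.2 -0.9] g 0.085 0.0 q [ 0.88  0.42 -0.44  1.52  0.04  1.25  0.08]
row [-12.    0.2  78.7] [  1.09  -1.02 -15.09] 85
```

Emit:
send_rows(
  motion="0 0 0 0.1 -0.1 -1.4 85;-2 0 10 0.2 -0.2 -2.8 85;-4 0 20 0.3 -0.3 -4.2 85;-6 0 35 0.4 -0.4 -5.6 85;-8 0 50 0.5 -0.5 -7 85;-10 0 65 0.6 -0.6 -8.4 85;-12 0 75 0.7 -0.7 -9.8 85;-12 0 79 0.8 -0.8 -11.2 85;-12 0 79 0.9 -0.9 -12.6 85;-12 0 79 1 -1 -14 85",
)

```text
time_s: 13.45
tcp_pos: [0.4999, -0.3232, 0.198]
tool_rot: [0.232, 0.973, 0.006, -0.003]
wrist_force: [0.3, -1.2, -0.0]
grip_width: 0.085
grasp_force: 0.0
```

```bash
python3 - <<'E'
from h import *
show()
a=np.radians(159.3);x=[np.cos(a),np.sin(a),0];y=[np.sin(a),-np.cos(a),0]
plan([.5005,-.3245,.2],x,y)
E
```

```text
13.45 [ 0.4999 -0.3232  0.198 ] x [-0.892  0.451  0.008] y [0.451 0.892 0.01 ] z [-0.003  0.013 -1.   ] F [ 0.3 -1.2 -0. ] g 0.085 0.0 q [ 0.99  0.53 -0.73  1.64  0.37  1.13  1.26]
row [-1.1 -0.8 -2. ] [ 0.1  -0.07 -1.02] 85
```

Emit:
send_rows(
  motion="0 0 0 0.1 -0.1 -1 85;0 -1 10 0.1 -0.1 -1 85;0 -1 25 0.1 -0.1 -1 85;0 -1 40 0.1 -0.1 -1 85;0 -1 50 0.1 -0.1 -1 85;0 -1 60 0.1 -0.1 -1 85;0 -1 70 0.1 -0.1 -1 85;0 -1 75 0.1 -0.1 -1 85;0 -1 75 0.1 -0.1 -1 85;0 -1 75 0.1 -0.1 -1 85",
)

```text
time_s: 14.45
tcp_pos: [0.4998, -0.3241, 0.1231]
tool_rot: [0.184, 0.983, 0.0, 0.002]
wrist_force: [0.4, -0.4, -0.0]
grip_width: 0.0849
grasp_force: 0.0
```

```bash
python3 - <<'E'
from h import *
show()
a=np.radians(159.3);x=[np.cos(a),np.sin(a),0];y=[np.sin(a),-np.cos(a),0]
plan([.5005,-.3245,.06],x,y)
E
```

```text
14.45 [ 0.4998 -0.3241  0.1231] x [-0.932  0.362 -0.003] y [0.362 0.932 0.001] z [ 0.003 -0.001 -1.   ] F [ 0.4 -0.4 -0. ] g 0.0849 0.0 q [ 0.97  0.6  -0.71  1.73  0.46  0.98  1.28]
row [-0.6 -0.2 63.1] [ 0.01  0.03 -0.09] 85
```

Emit:
send_rows(
  motion="0 0 15 0 0 -0.1 85;0 0 35 0 0 -0.1 85;0 0 50 0 0 -0.1 85;0 0 60 0 0 -0.1 85;0 0 63 0 0 -0.1 85;0 0 63 0 0 -0.1 85;0 0 63 0 0 -0.1 60;0 0 63 0 0 -0.1 45;0 0 63 0 0 -0.1 30;0 0 63 0 0 -0.1 30",
  newtons=40,
)

```text
time_s: 15.45
tcp_pos: [0.5002, -0.3242, 0.0605]
tool_rot: [0.179, 0.984, -0.0, 0.002]
wrist_force: [-0.8, 0.5, 3.1]
grip_width: 0.0375
grasp_force: 40.5
```

Emit:
send_rows(
  motion="0 0 0 0 0 0 30;0 0 0 0 0 0 30;0 0 0 0 0 0 30;0 0 0 0 0 0 30;0 0 -10 0 0 0 30;0 0 -30 0 0 0 30;0 0 -60 0 0 0 30;0 0 -100 0 0 0 30;0 0 -140 0 0 0 30;0 0 -170 0 0 0 30",
  newtons=60,
)

```text
time_s: 16.45
tcp_pos: [0.4995, -0.3237, 0.2328]
tool_rot: [0.179, 0.984, -0.0, 0.002]
wrist_force: [0.5, -0.1, -1.9]
grip_width: 0.0371
grasp_force: 60.2
```

```bash
python3 - <<'E'
from h import *
show()
a=np.radians(184.5);x=[np.cos(a),np.sin(a),0];y=[np.sin(a),-np.cos(a),0]
plan([.5655,.221,.24],x,y)
E
```

```text
16.45 [ 0.4995 -0.3237  0.2328] x [-0.936  0.352 -0.005] y [0.352 0.936 0.001] z [ 0.005 -0.001 -1.   ] F [ 0.5 -0.1 -1.9] g 0.0371 60.2 q [ 1.01  0.5  -0.77  1.6   0.37  1.19  1.37]
row [129.9 533.1  -7.5] [-0.    0.04 -4.18] 85
```

Emit:
send_rows(
  motion="10 40 -5 0 0 -0.3 30;20 85 -8 0 0 -0.7 30;33 135 -8 0 0 -1.1 30;45 185 -8 0 0 -1.5 30;57 235 -8 0 0 -1.9 30;70 285 -8 0 0 -2.3 30;82 335 -8 0 0 -2.7 30;94 385 -8 0 0 -3.1 30;107 435 -8 0 0 -3.5 30;118 485 -8 0 0 -3.9 30",
)

```text
time_s: 17.45
tcp_pos: [0.5577, 0.1614, 0.2382]
tool_rot: [-0.025, 1.0, -0.001, 0.001]
wrist_force: [0.6, 0.5, -1.4]
grip_width: 0.0373
grasp_force: 60.4
```

Emit:
send_rows(
  motion="8 30 0 0 0 -0.2 30;12 48 0 0 0 -0.3 30;12 48 0 0 0 -0.3 30;12 48 0 0 0 -0.3 30;12 48 0 0 0 -0.3 30;12 48 0 0 0 -0.3 30;12 48 0 0 0 -0.3 30;12 48 0 0 0 -0.3 30;12 48 0 0 0 -0.3 30;12 48 0 0 0 -0.3 30",
)

```text
time_s: 18.45
tcp_pos: [0.5438, 0.207, 0.2378]
tool_rot: [-0.04, 0.999, -0.0, 0.002]
wrist_force: [-0.1, -0.4, -1.1]
grip_width: 0.0375
grasp_force: 60.5
```

```bash
python3 - <<'E'
from h import *
show()
a=np.radians(184.5);x=[np.cos(a),np.sin(a),0];y=[np.sin(a),-np.cos(a),0]
plan([.5655,.221,.14],x,y)
f,P=cloud("scene");q=P.reshape(-1,3);c=read_state()["tcp_pos"]
p=q[(np.hypot(q[:,0]-c[0],q[:,1]-c[1])<.05)&(q[:,2]>c[2]-.075)&(q[:,2]<c[2]-.015)]
for z in np.arange(-.07,-.015,.01):
    a=p[abs(p[:,2]-c[2]-z)<.005]
    if len(a)>5:print(round(z,3),len(a),cv2.minAreaRect((a[:,:2]*1000).astype(np.float32)))
cv2.imwrite('pics/s5.png',cv2.resize(f['img'][60:210,220:420,::-1],(800,600),interpolation=2))
E
```

```text
18.45 [0.5438 0.207  0.2378] x [-0.997 -0.079 -0.003] y [-0.079  0.997 -0.001] z [ 0.003 -0.001 -1.   ] F [-0.1 -0.4 -1.1] g 0.0375 60.5 q [ 0.17  0.52 -0.93  1.62  0.44  1.22  0.8 ]
row [-22.4  12.3  97.8] [-0.01  0.03  0.01] 85
-0.06 27 ((554.2330322265625, 195.0733642578125), (45.85463333129883, 22.49273109436035), 46.284400939941406)
-0.05 65 ((554.072021484375, 196.6431884765625), (50.9399528503418, 26.617759704589844), 48.94646453857422)
-0.04 62 ((553.7852172851562, 197.28656005859375), (51.57558822631836, 26.720516204833984), 49.91490936279297)
-0.03 60 ((554.0139770507812, 196.95761108398438), (49.21446990966797, 26.747581481933594), 47.920494079589844)
-0.02 69 ((553.6524047851562, 197.00302124023438), (50.78677749633789, 28.85140037536621), 48.31663513183594)
```

View pics/s5.png

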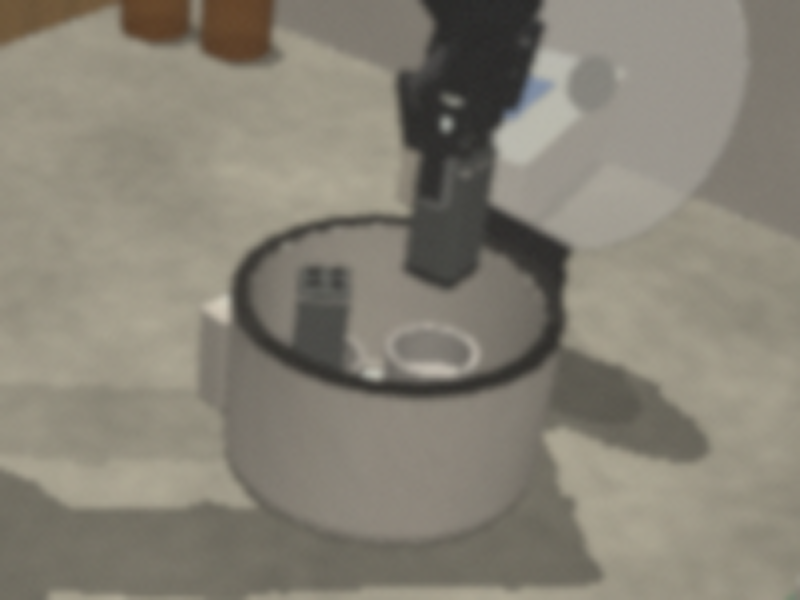

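The carrier hangs centred under the TCP (measured (0.544, 0.206), foot at about (445,280)), and the cup rings are visible below it. I move it over the target cup and then lower.

Emit:
send_rows(
  motion="-8 4 0 0 0 0 30;-16 8 0 0 0 0 30;-22 12 0 0 0 0 30;-22 12 0 0 0 0 30;-22 12 10 0 0 0 30;-22 12 30 0 0 0 30;-22 12 50 0 0 0 30;-22 12 70 0 0 0 30;-22 12 85 0 0 0 30;-22 12 90 0 0 0 30",
)

```text
time_s: 19.5
tcp_pos: [0.5641, 0.22, 0.1457]
tool_rot: [-0.04, 0.999, -0.001, 0.0]
wrist_force: [-0.3, -0.0, -1.2]
grip_width: 0.0374
grasp_force: 60.6
```

```bash
python3 - <<'E'
from h import *
show()
a=np.radians(184.5);x=[np.cos(a),np.sin(a),0];y=[np.sin(a),-np.cos(a),0]
plan([.5655,.221,.0905],x,y)
f,P=cloud("top");q=P.reshape(-1,3)
p=q[(np.hypot(q[:,0]-.442,q[:,1]-.211)<.035)&(q[:,2]>.09)&(q[:,2]<.15)];print(len(p),cv2.minAreaRect((p[:,:2]*1000).astype(np.float32)))
E
```

```text
19.5 [0.5641 0.22   0.1457] x [-0.997 -0.08  -0.   ] y [-0.08   0.997 -0.002] z [ 0.001 -0.002 -1.   ] F [-0.3 -0.  -1.2] g 0.0374 60.6 q [ 0.1   0.64 -0.86  1.67  0.54  1.09  0.72]
row [-1.5  1.  55.2] [-0.02  0.    0.01] 85
196 ((442.121337890625, 211.48712158203125), (38.92626190185547, 37.973876953125), 41.395755767822266)
```

Emit:
send_rows(
  motion="-1.5 1 5 0 0 0 30;-1.5 1 12 0 0 0 30;-1.5 1 18 0 0 0 30;-1.5 1 24 0 0 0 30;-1.5 1 30 0 0 0 30;-1.5 1 36 0 0 0 30;-1.5 1 42 0 0 0 30;-1.5 1 47 0 0 0 30;-1.5 1 52 0 0 0 30;-1.5 1 53 0 0 0 30",
)

```text
time_s: 20.55
tcp_pos: [0.5664, 0.2217, 0.0941]
tool_rot: [-0.04, 0.999, -0.0, 0.001]
wrist_force: [-0.3, -0.8, -1.8]
grip_width: 0.0374
grasp_force: 60.6
```

```bash
python3 -c "
from h import *
show()"
```

```text
20.55 [0.5664 0.2217 0.0941] x [-0.997 -0.08  -0.002] y [-0.08   0.997 -0.001] z [ 0.002 -0.001 -1.   ] F [-0.3 -0.8 -1.8] g 0.0374 60.6 q [ 0.07  0.7  -0.83  1.72  0.6   1.    0.68]
```

In the cup with no contact so far. Now the last few millimetres, then release.

Emit:
send_rows(
  motion="0 0 1 0 0 0 30;0 0 2 0 0 0 30;0 0 2.5 0 0 0 30;0 0 3 0 0 0 30;0 0 3 0 0 0 30;0 0 3 0 0 0 38;0 0 3 0 0 0 45;0 0 3 0 0 0 60;0 0 3 0 0 0 70;0 0 3 0 0 0 70",
)

```text
time_s: 21.55
tcp_pos: [0.5667, 0.2219, 0.0919]
tool_rot: [-0.04, 0.999, -0.0, 0.002]
wrist_force: [0.8, 0.1, 0.2]
grip_width: 0.0702
grasp_force: 0.0
```

Emit:
send_rows(
  motion="0 0 0 0 0 0 70;0 0 0 0 0 0 70;0 0 -5 0 0 0 70;0 0 -15 0 0 0 70;0 0 -35 0 0 0 70;0 0 -60 0 0 0 70;0 0 -100 0 0 0 70;0 0 -140 0 0 0 70;0 0 -180 0 0 0 70;0 0 -200 0 0 0 70",
)

```text
time_s: 22.55
tcp_pos: [0.5664, 0.2233, 0.2967]
tool_rot: [-0.04, 0.999, 0.001, 0.004]
wrist_force: [0.2, 0.2, -0.5]
grip_width: 0.07
grasp_force: 0.0
```

```bash
python3 - <<'E'
from h import *
show()
for n in("scene","top"):
    f,P=cloud(n);q=P.reshape(-1,3)
    for k,c in dict(a=(.442,.211),b=(.5655,.221)).items():
        p=q[(np.hypot(q[:,0]-c[0],q[:,1]-c[1])<.035)&(q[:,2]>.112)&(q[:,2]<.15)]
        if len(p)>5: print(n,k,len(p),cv2.minAreaRect((p[:,:2]*1000).astype(np.float32)),np.percentile(p[:,2],[10,50,95]))
    if n=="scene":
        q=q[(q[:,1]>.3)&(q[:,2]>.15)&(q[:,2]<.45)&(q[:,0]>.35)&(q[:,0]<.65)&(q[:,1]<.5)]
        print(len(q),np.percentile(q,[1,50,99],axis=0).round(3))
        for z in np.arange(.15,.45,.03):
            a=q[abs(q[:,2]-z)<.01]; print(round(z,2),len(a),np.median(a,0).round(3) if len(a) else'')
    cv2.imwrite(f'pics/{n}6.png',cv2.resize(f['img'][...,::-1],(768,576)))
E
```

```text
22.55 [0.5664 0.2233 0.2967] x [-0.997 -0.08  -0.008] y [-0.08   0.997  0.001] z [ 0.008  0.002 -1.   ] F [ 0.2  0.2 -0.5] g 0.07 0.0 q [ 0.13  0.52 -0.93  1.47  0.42  1.36  0.83]
scene a 137 ((443.1866455078125, 209.5758819580078), (37.91073226928711, 41.478885650634766), 41.238590240478516) [0.11597442 0.12387395 0.12684177]
scene b 160 ((567.0885620117188, 220.38427734375), (39.83711242675781, 41.65682601928711), 4.510493755340576) [0.11627323 0.12350115 0.12614036]
3858 [[0.422 0.349 0.153]
 [0.547 0.388 0.246]
 [0.633 0.438 0.363]]
0.15 136 [0.519 0.353 0.155]
0.18 403 [0.526 0.363 0.18 ]
0.21 447 [0.543 0.374 0.21 ]
0.24 424 [0.56  0.385 0.24 ]
0.27 392 [0.567 0.397 0.27 ]
0.3 347 [0.566 0.41  0.3  ]
0.33 296 [0.551 0.423 0.33 ]
0.36 139 [0.528 0.436 0.359]
0.39 0 
0.42 0 
0.45 0
```

View pics/scene6.png

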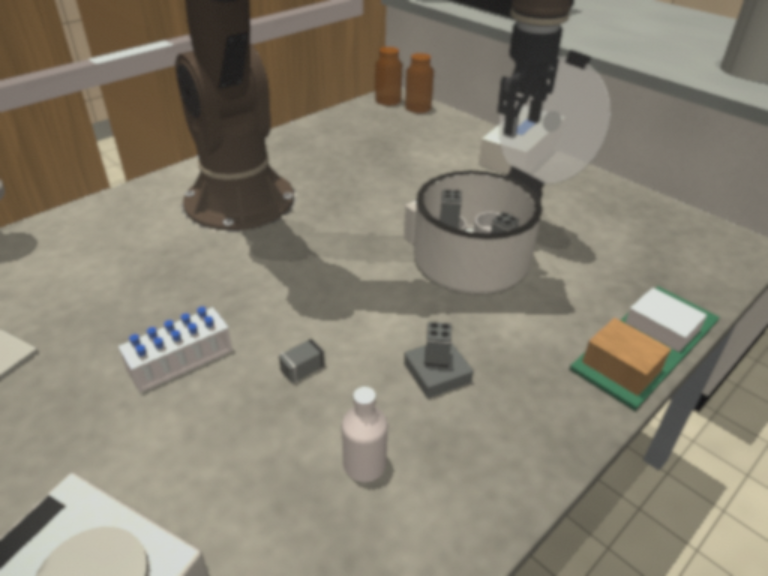

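Both carriers are home, with tops at 0.126 m at about (451,198) and (505,220). The lid still stands open behind the hand, so next I locate the lid tab and the hinge.

```bash
python3 - <<'E'
from h import *
P=np.load("top.npy");S=np.load("scene.npy")
for dy in range(-3,4,2): print([np.round(P[189+dy,52+dx],3).tolist() for dx in(-3,0,3)])
print("scene tab",[np.round(S[39+a,384+b],3).tolist() for a in(-2,0,2) for b in(-3,0,3)])
for n,q in(("top",P.reshape(-1,3)),("sc",S.reshape(-1,3))):
    p=q[(q[:,1]>.35)&(q[:,2]>.17)&(q[:,2]<.36)&(q[:,0]>.38)&(q[:,0]<.65)&(q[:,1]<.46)]
    p=p[abs(p[:,1]-(.363+.425*(p[:,2]-.18)))<.025]
    if len(p)<20: print(n,len(p));continue
    c=np.median(p,0)
    for _ in range(3):
        c=p.mean(0);w=np.linalg.svd(p-c,full_matrices=False)[2][2];p=p[abs((p-c)@w)<.006]
    w*=np.sign(w[1]);print(n,len(p),c.round(4),w.round(4),"yaw",np.degrees(np.arctan2(-w[0],w[1])),"theta",np.pi/2+np.arctan2(-w[2],np.hypot(w[0],w[1])))
show()
E
```

```text
[[0.529, 0.443, 0.367], [0.529, 0.436, 0.365], [0.531, 0.435, 0.352]]
[[0.524, 0.442, 0.368], [0.525, 0.437, 0.363], [0.526, 0.434, 0.352]]
[[0.519, 0.441, 0.37], [0.52, 0.438, 0.36], [0.521, 0.434, 0.352]]
[[0.514, 0.44, 0.373], [0.515, 0.436, 0.364], [0.516, 0.434, 0.353]]
scene tab [[0.513, 0.438, 0.36], [0.522, 0.438, 0.362], [0.533, 0.433, 0.366], [0.516, 0.435, 0.356], [0.526, 0.433, 0.359], [0.534, 0.434, 0.361], [0.517, 0.435, 0.351], [0.529, 0.43, 0.355], [0.538, 0.429, 0.358]]
top 4437 [0.5196 0.3983 0.2639] [ 0.0846  0.9196 -0.3836] yaw -5.253812782967382 theta 1.9645173280400163
sc 4488 [0.527  0.396  0.2597] [ 0.0868  0.9193 -0.3839] yaw -5.395404376421824 theta 1.964762371743043
22.65 [0.5668 0.2235 0.2964] x [-0.997 -0.08  -0.009] y [-0.08   0.997  0.002] z [ 0.009  0.002 -1.   ] F [ 0.2 -0.5  0.1] g 0.0703 0.0 q [ 0.13  0.52 -0.93  1.47  0.42  1.36  0.83]
```

Emit:
send_rows(
  motion="0 0 -40 0 0 0.4 0;0 0 -85 0 0 0.8 0;0 0 -125 0 0 1.2 0;0 0 -135 0 0 1.7 0;3 45 -135 0 0 1.7 0;6 90 -135 0 0 1.7 0;9 135 -135 0 0 1.7 0;12 180 -135 0 0 1.7 0;14 225 -135 0 0 1.7 0;16 265 -135 0 0 1.7 0",
)

```text
time_s: 23.65
tcp_pos: [0.5276, 0.4869, 0.4259]
tool_rot: [0.049, 0.999, -0.001, 0.001]
wrist_force: [1.2, 0.3, -0.5]
grip_width: 0.0002
grasp_force: 0.0
```

```bash
cat >> h.py <<'E'
e=np.array([.0933,.9956,0]);H=np.array([.516,.3408,.135]);X=-np.array([.9956,-.0933,0])
def lidq(th,r,o): 
    return H+r*(-np.cos(th)*e+np.sin(th)*np.array([0,0,1]))+o*(np.sin(th)*e+np.cos(th)*np.array([0,0,1]))
E
python3 - <<'E'
from h import *
show();plan(H+.145*e+[0,0,.21],X,e,0)
E
```

```text
23.65 [0.5276 0.4869 0.4259] x [-0.995  0.097 -0.002] y [ 0.097  0.995 -0.001] z [ 0.002 -0.001 -1.   ] F [ 1.2  0.3 -0.5] g 0.0002 0.0 q [-0.47  0.65 -0.84  0.87  0.48  1.77  0.38]
row [-1.9 -1.5 80.9] [-0.01  0.02 -0.04] 0
```

Emit:
send_rows(
  motion="-1 0 10 0 0 0 0;-1 0 30 0 0 0 0;-1 0 50 0 0 0 0;-1 0 70 0 0 0 0;-1 0 81 0 0 0 0;-1 0 81 0 0 0 0;-1 -10 81 0 0 0 0;-1 -20 81 0 0 0 0;-1 -30 81 0 0 0 0;-1 -35 81 0 0 0 0",
)

```text
time_s: 24.65
tcp_pos: [0.5266, 0.4495, 0.3473]
tool_rot: [0.049, 0.999, 0.001, 0.002]
wrist_force: [0.8, 2.8, 3.1]
grip_width: 0.0002
grasp_force: 1.8
```

```bash
python3 - <<'E'
from h import *
show()
s=read_state();R0=R.from_quat(s["tool_rot"])
for t in np.arange(1.9,-.05,-.1):
    q=lidq(t,.243,.010)+.0145*e-[0,0,.01*(t>1.4)]
    print(round(t,2),(R0.inv().apply(q-s["tcp_pos"])*1000).round(0))
E
```

```text
24.65 [0.5266 0.4495 0.3473] x [-0.995  0.099 -0.005] y [0.099 0.995 0.002] z [ 0.005  0.002 -1.   ] F [0.8 2.8 3.1] g 0.0002 1.8 q [-0.34  0.62 -0.87  1.15  0.46  1.56  0.37]
1.9 [ 0. -7. -4.]
1.8 [  0. -30. -12.]
1.7 [ -0. -53. -18.]
1.6 [ -0. -78. -20.]
1.5 [  -0. -102.  -21.]
1.4 [  -0. -126.  -29.]
1.3 [  -1. -150.  -25.]
1.2 [  -1. -173.  -18.]
1.1 [  -1. -196.   -9.]
1.0 [  -1. -218.    2.]
0.9 [  -1. -238.   15.]
0.8 [  -1. -257.   30.]
0.7 [  -1. -274.   47.]
0.6 [  -1. -290.   66.]
0.5 [  -1. -303.   86.]
0.4 [  -1. -315.  108.]
0.3 [  -1. -324.  130.]
0.2 [  -1. -331.  153.]
0.1 [  -1. -336.  177.]
-0.0 [  -1. -338.  202.]
```

Contact with the lid is made, so I sweep it over.

Emit:
send_rows(
  motion="0 -10 -2 0 0 0 0;0 -30 -8 0 0 0 0;0 -53 -13 0 0 0 0;0 -78 -17 0 0 0 0;0 -102 -20 0 0 0 0;0 -126 -24 0 0 0 0;0 -150 -23 0 0 0 0;-1 -173 -17 0 0 0 0;-1 -196 -9 0 0 0 0;-1 -218 2 0 0 0 0",
)

```text
time_s: 25.65
tcp_pos: [0.5055, 0.2314, 0.3437]
tool_rot: [0.049, 0.999, -0.0, 0.002]
wrist_force: [1.9, 1.4, -0.9]
grip_width: 0.0002
grasp_force: 0.7
```

```bash
python3 - <<'E'
from h import *
show()
s=read_state();R0=R.from_quat(s["tool_rot"])
for t in np.arange(1.0,-.05,-.1):
    q=lidq(t,.243,.010)+.0145*e
    print(round(t,2),(R0.inv().apply(q-s["tcp_pos"])*1000).round(0))
f,P=cloud("scene");cv2.imwrite('pics/s7.png',cv2.resize(f['img'][20:210,220:470,::-1],(780,593),interpolation=2))
E
```

```text
25.65 [0.5055 0.2314 0.3437] x [-0.995  0.099 -0.004] y [ 0.099  0.995 -0.001] z [ 0.004 -0.001 -1.   ] F [ 1.9  1.4 -0.9] g 0.0002 0.7 q [ 0.14  0.39 -0.95  1.51  0.33  1.4   0.65]
1.0 [-0.  2. -1.]
0.9 [ -0. -19.  12.]
0.8 [ -0. -38.  27.]
0.7 [ -0. -55.  45.]
0.6 [ -0. -70.  63.]
0.5 [ -0. -84.  83.]
0.4 [ -0. -95. 105.]
0.3 [  -0. -105.  127.]
0.2 [  -0. -112.  151.]
0.1 [  -0. -116.  175.]
0.0 [  -0. -118.  199.]
```

View pics/s7.png

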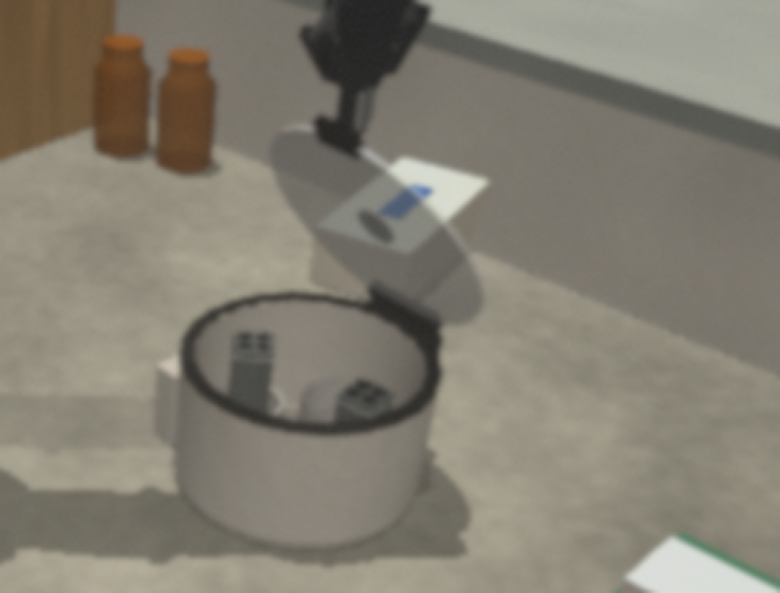

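The lid follows the fingers (tab at about (340,135)) and is now at roughly 1 rad. I carry on down.

Emit:
send_rows(
  motion="0 -18 13 0 0 0 0;0 -36 29 0 0 0 0;0 -52 46 0 0 0 0;0 -67 65 0 0 0 0;0 -80 85 0 0 0 0;0 -91 107 0 0 0 0;0 -100 129 0 0 0 0;0 -107 152 0 0 0 0;0 -110 168 0 0 0 0;0 -112 180 0 0 0 0",
)

```text
time_s: 26.7
tcp_pos: [0.4949, 0.1198, 0.1626]
tool_rot: [0.05, 0.999, -0.001, 0.001]
wrist_force: [0.7, 0.1, 1.0]
grip_width: -0.0001
grasp_force: 0.4
```

Emit:
send_rows(
  motion="0 0 4 0 0 0 0;0 0 8 0 0 0 0;0 0 12 0 0 0 0;0 0 15 0 0 0 0;0 0 17 0 0 0 0;0 0 19 0 0 0 0;0 0 20 0 0 0 0;0 0 20 0 0 0 0;0 0 20 0 0 0 0;0 0 20 0 0 0 0",
)

```text
time_s: 27.7
tcp_pos: [0.4955, 0.1214, 0.1437]
tool_rot: [0.049, 0.999, -0.0, 0.002]
wrist_force: [0.4, -0.8, -0.0]
grip_width: 0.0004
grasp_force: 0.0
```

```bash
python3 -c "
from h import *
show();print(lidq(0,.243,.012))"
```

```text
27.7 [0.4955 0.1214 0.1437] x [-0.995  0.098 -0.003] y [ 0.098  0.995 -0.   ] z [ 0.003 -0.001 -1.   ] F [ 0.4 -0.8 -0. ] g 0.0004 0.0 q [ 0.3   0.49 -0.87  1.91  0.46  0.95  0.68]
[0.4933281 0.0988692 0.147    ]
```

Emit:
send_rows(
  motion="0 0 0.5 0 0 0 0;0 0 1 0 0 0 0;0 0 1.5 0 0 0 0;0 0 2 0 0 0 0;0 0 2.5 0 0 0 0;0 0 3 0 0 0 0;0 0 3 0 0 0 0;0 0 3 0 0 0 0;0 0 3 0 0 0 0;0 0 3 0 0 0 0",
)

```text
time_s: 28.7
tcp_pos: [0.4957, 0.1214, 0.1423]
tool_rot: [0.049, 0.999, -0.001, 0.002]
wrist_force: [-7.0, -4.0, 24.0]
grip_width: -0.0002
grasp_force: 11.9
```

The lid is firmly on its stop. I retreat and check.

Emit:
send_rows(
  motion="0 0 -5 0 0 0 0;0 0 -15 0 0 0 0;0 0 -35 0 0 0 0;0 0 -65 0 0 0 0;0 0 -100 0 0 0 0;0 -30 -130 0 0 0 0;0 -70 -150 0 0 0 0;0 -110 -150 0 0 0 0;0 -150 -150 0 0 0 0;0 -180 -150 0 0 0 0",
)

```text
time_s: 29.7
tcp_pos: [0.477, -0.0604, 0.2912]
tool_rot: [0.05, 0.999, -0.001, 0.002]
wrist_force: [0.5, -0.6, -0.1]
grip_width: -0.0
grasp_force: 0.0
```

```bash
python3 - <<'E'
from h import *
show()
for n in("scene","top"):
    f,P=cloud(n);q=P.reshape(-1,3)
    p=q[(np.hypot(q[:,0]-.5044,q[:,1]-.2163)<.105)&(abs(q[:,2]-.14)<.03)]
    A=np.c_[p[:,:2]-[.5044,.2163],np.ones(len(p))];c=np.linalg.lstsq(A,p[:,2],rcond=None)[0];print(n,len(p),c.round(4),"tilt",-(c[0]*.0933+c[1]*.9956))
E
```

```text
29.7 [ 0.477  -0.0604  0.2912] x [-0.995  0.1   -0.004] y [ 0.1    0.995 -0.001] z [ 0.003 -0.001 -1.   ] F [ 0.5 -0.6 -0.1] g -0.0 0.0 q [ 0.78  0.27 -0.94  1.77  0.24  1.21  1.25]
scene 2295 [-0.001  -0.001   0.1412] tilt 0.0010764997459034584
top 4317 [0.00e+00 1.00e-04 1.41e-01] tilt -0.00012306208832589283
```

The lid is flat (tilt about 0.001 rad) and the robot is clear, so I hand in.

```bash
python3 -c "
from cell import *
print(finish_job())"
```

```text
the job is handed in; nothing more can be done
None
```

I stood tall_b upright on the bench, let go and re-gripped it, set it home in the cup opposite tall_a, shut the lid (measured tilt about 0.001 rad) and handed the job in at about 30 s; the hand-in gave no verdict.

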